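# Sweep the heel blocks into the stop fence

## Robot

A 7-joint arm with a two-finger parallel gripper is mounted at the origin on the work surface. World frame = base frame: x ahead of the robot, y to its left, z up, the work surface at z = 0. Lengths are in m, angles in degrees, forces in N, time in s.
With the tool pointing down it reaches from about 0.35 to 0.775 m from the base axis. Payload 3.1 kg.
Tool frame: the origin (TCP) lies on the centre line of the jaws, within the pads' length; the fingertips stand 11 mm ahead of it and the grasp point (between the pads) lies 8 mm behind it (nose_length is the distance from the TCP to the fingertips, in m); z points along the fingers, y is the line along which they close (so a half turn about z gives the same grasp; the last joint's range is limited). The gripper opens to 85 mm and grips with 20 to 120 N. Pads are 22 mm wide; open, the fingers measure 114 mm over their backs; the gripper's body (76 mm by 85 mm) begins 54 mm behind the grasp point. The pads swing forward as they close: fully open they stand 13 mm farther back than shut.
Start: joints at [-68.623, 17.813, 0.802, 86.603, -0.252, 75.585, -1.558], TCP at [0.222, 0.503, 0.242] pointing down, gripper open.
Joint ranges: [-154.91, 154.91], [-16.99, 109.72], [-72.82, 74.43], [7.12, 147.25], [-82.49, 262.49], [11.32, 116.49], [-174.64, 174.64]. Speed limits (degrees/s): [159.86, 159.86, 180, 180, 180, 180, 180].

## Interface

Orientations are given as a 3x3 rotation matrix whose columns are the frame's x, y, z axes.
In Python, from cell import state, snapshot, camera_info, sign_off, nose_length gives the robot as it stands. The module is installed in compiled form; this text tells all that it offers.
- The arm moves only by the tool carry_out, never from a script. Its argument "steps" is a list of rows, each an object with "travel": the shift along the tool's x, y, z in cm, a list of three; "angular": the turn, a rotation vector about the tool's x, y, z in degrees, a list of three. A call has 1 to 10 rows; each row is the pose to reach, as a shift and turn from the pose commanded when the call began, along the tool's axes at that moment; what a row does not reach only later rows make up. A row lasts 1/10 s, in which the tool goes at most 50 mm and 8.59 degrees, less where a joint would pass 70% of its speed; a pose out of reach is approached as far as the arm can. A call with a gripper value outside its range is refused whole. "claw" is the gripper's target within -1 to 1 (shut at 1, half-way at 0, fully open at -1), set as the call begins (left out, the last holds). The fingers move at their own pace and stop on an object; "grip_force" is the grip in N (left out, the last holds). Time passes only in rows, so rows that repeat a pose let the fingers close. It gives the time, the measured TCP pose, the force, the opening and the grip force at its end, in the units of the state.
- state(): the state, without advancing time (a new reading comes with each control period).
- snapshot(name): name is "scene" or "top" or "wrist"; returns the picture (384x512x3 uint8, red, green, blue); there is no depth.
- camera_info(name): a dict with "fov_y" (degrees; the focal length in pixels is half the picture's height over the tangent of half this angle, whatever the lens; pixels are square), "cx", "cy" (the principal point, pixels), "k1" (the pictures are not rectified: a ray, as slopes to the right and down, at radius r is drawn at 1 + k1 r^2 times it, then the intrinsics apply), "R" (3x3) and "t" (3): a world point X has camera coordinates R X + t; the wrist camera has in their place "hand_eye" (4x4, takes a point from camera to tool coordinates, whose origin is the TCP and whose axes are the flange's). Camera axes: x right, y down, z forward; pixel columns grow to the right and rows downward; lengths in m; the calibration is good to about 2 mm. A picture is of the moment at which its call begins: read the wrist's pose just before it. camera_info takes no time and is no camera call.
- sign_off(): hands the job in; it is judged then, once.
The state is a dict: "time_s": time; "joint_pos": joint angles; "qvel": joint speeds; "joint_efforts": joint torques, N m; "tcp_pos": TCP position; "tcp_rot": TCP orientation; "contact_force": force on the tool from outside, world axes, zero at the start; "wrist_torque": the same for the moment, N m; "width": finger opening in m; "grip_force": force on a finger pad.
Only numpy, scipy, OpenCV 4.12 (cv2) and the standard library are available. Lean on these libraries where they do the work, as an engineer would, in place of code of your own. Each camera call takes 0.05 s, during which the arm holds its last target. There are 200 camera calls.

## Task

Three black D-shaped rubber heel blocks lie in a row on the shoemaker's bench, with a round tin and a thread spool among them. Push the three blocks with the fingers along the bench through the open mouth of the low aluminium fence until each lies wholly inside it, flat on the bench; do not lift or tip up a block at any time, and leave the tin, the spool and all the other things standing where they are.

Things in the scene. Friction and masses are not known exactly. Their poses are not given: they have to be found in the camera images.
- fence: Low 3-sided aluminium fence fixed to the bench, which is its floor. Origin on the bench at the middle of its open mouth; +x into it, away from the robot, +y left, z up. Inside: 320 mm wide (y -160 to 160), 140 mm deep (x 0 to 140); walls 30 mm high, 5 mm thick. From each mouth corner a wing as high as the walls flares out at 25 degrees to x = -38, |y| = 180 mm
- heel1_center (a point): Middle of a D-shaped shoe heel block of black rubber, 50 x 50 x 18 mm, about 45 g, lying flat and loose on the bench; three are alike. The point is 9 mm above the underside; +z up. The straight edge (50 mm long) lies 25 mm off to its own -x; the half-round end (radius 25 mm about this point) points to its own +x
- heel2_center (a point): Middle of a D-shaped shoe heel block of black rubber, 50 x 50 x 18 mm, about 45 g, lying flat and loose on the bench; three are alike. The point is 9 mm above the underside; +z up. The straight edge (50 mm long) lies 25 mm off to its own -x; the half-round end (radius 25 mm about this point) points to its own +x
- heel3_center (a point): Middle of a D-shaped shoe heel block of black rubber, 50 x 50 x 18 mm, about 45 g, lying flat and loose on the bench; three are alike. The point is 9 mm above the underside; +z up. The straight edge (50 mm long) lies 25 mm off to its own -x; the half-round end (radius 25 mm about this point) points to its own +x
- heel1: The heel block of point heel1_center; origin under that point, on its underside. At the start it lies in the row, 105 to 150 mm before the mouth of the fence, its straight edge facing away from the fence to within 0.45 rad
- heel2: The heel block of point heel2_center; origin under that point, on its underside. At the start it lies in the row, 105 to 150 mm before the mouth of the fence, its straight edge facing away from the fence to within 0.45 rad
- heel3: The heel block of point heel3_center; origin under that point, on its underside. At the start it lies in the row, 105 to 150 mm before the mouth of the fence, its straight edge facing away from the fence to within 0.45 rad
- tin: Round flat steel polish tin, 56 mm diameter, 24 mm high, standing in the row with the blocks; a bystander. The five things of the row stand about 80 mm apart, centre to centre, along the fence's y. Origin at the centre of its underside
- spool: Upright thread spool with light wooden flanges, 42 mm diameter, 40 mm high, standing in the row with the blocks; a bystander. Origin at the centre of its underside
- glue_jar: Jar of glue, 72 mm diameter, 95 mm high, to the right of the row; a bystander. Origin at the centre of its underside
- brush: Flat glue brush with a wooden handle, about 200 mm long, lying along its x on the right of the bench; a bystander
- hammer: Hammer with a wooden handle, about 260 mm long, lying along its x on the right of the bench; a bystander
- shoe_a: Black shoe, 286 mm long along its x, 90 mm wide, 100 mm high, on the left of the bench; a bystander. Origin at the middle of its sole
- shoe_b: The other black shoe of the pair, farther left; a bystander. Origin at the middle of its sole
Not all that is in view belongs to the job. What is shaped like the heel3 but orange is not meant. What is shaped like the heel1 but green is not meant.

How it is judged (in metres and radians):
At the end, for the whole second after the job is handed in: The centre of every heel block is at least 25 mm past the mouth line and between the walls of the fence, the block flat on the bench (within 6 mm and 0.15 rad) and at rest; every other thing within 20 mm of where it stood (x of heel1_center in the frame of fence between 0.025 and 0.14 m and y of heel1_center in the frame of fence between -0.16 and 0.16 m and height (world z) of each of heel1_center, heel2_center, heel3_center below 0.015 m and angle between each of heel1_center, heel2_center, heel3_center's own z axis and vertical below 0.15 rad and linear speed of each of heel1, heel2, heel3 below 0.02 m/s and x of heel2_center in the frame of fence between 0.025 and 0.14 m and y of heel2_center in the frame of fence between -0.16 and 0.16 m and x of heel3_center in the frame of fence between 0.025 and 0.14 m and y of heel3_center in the frame of fence between -0.16 and 0.16 m and distance of each of tin, spool, glue_jar, brush, hammer, shoe_a, shoe_b from where it was at the start of the episode below 0.02 m); the robot touches nothing.
It fails at once if a heel block is lifted more than 12 mm off the bench (height (world z) of any of heel1_center, heel2_center, heel3_center above 0.021 m).
It fails at once if a heel block is tipped by more than 0.5 rad (angle between any of heel1_center, heel2_center, heel3_center's own z axis and vertical above 0.5 rad).
It fails at once if a bystander is moved by more than 20 mm (distance of any of tin, spool, glue_jar, brush, hammer, shoe_a, shoe_b from where it was at the start of the episode above 0.02 m).
It fails at once if a bystander is tipped by more than 0.4 rad (angle between any of tin, spool, glue_jar, shoe_a, shoe_b's own z axis and vertical above 0.4 rad).
It also fails if it takes over 67 s, if anything falls off the work surface, if the arm or the gripper's body presses on something with over 40 N, if the wrist force passes 120 N, or if a joint passes its speed limit or range.

## Working session

There is one attempt and no reset: what is moved stays moved. The work goes in short steps, Python scripts to look and compute and a tool call to move; the robot and the scene stay as the last step left them, time stands still between calls to the robot, and variables do not carry over. Pictures are saved under pics/ and viewed, at most 10 in all, crops included, and the job is handed in when it is done.

Besides the shell and the picture viewer there is one more tool, called after ">>>" as name(argument=value, ...), one argument or row to a line, values as JSON. carry_out: Moves the arm, as the interface text tells. Its arguments: {"type":"object","properties":{"steps":{"type":"array","items":{"type":"object","properties":{"travel":{"type":"array","items":{"type":"number"}},"angular":{"type":"array","items":{"type":"number"}}}}},"claw":{"type":"number"},"grip_force":{"type":"number"}},"required":["steps"]}

```bash
mkdir -p pics; python3 - <<'E'
from cell import *
import cv2
s=state();print(s['time_s'],s['tcp_pos'],s['tcp_rot'],s['width'],nose_length if not callable(nose_length) else nose_length())
for n in('top','scene'):
    print(n,camera_info(n)); cv2.imwrite(f'pics/{n}0.png',snapshot(n)[:,:,::-1])
E
```

```text
0.0 [0.22137747 0.50268873 0.24119348] [[-9.15211170e-01  4.02973647e-01 -8.67960006e-04]
 [ 4.02974563e-01  9.15208341e-01 -2.27923371e-03]
 [-1.24106882e-04 -2.43574595e-03 -9.99997026e-01]] 0.08569821154552064 0.011
top {'fov_y': 48.72770619580541, 'cx': 252.88562799106785, 'cy': 187.27302922329127, 'k1': -0.1543321681576253, 'R': array([[-0.01912301, -0.9997218 , -0.01380691],
       [-0.99791557,  0.01993611, -0.0613765 ],
       [ 0.06163468,  0.01260442, -0.99801919]]), 't': array([0.06581745, 0.47393637, 1.44902098])}
scene {'fov_y': 55.52887757656035, 'cx': 255.04963280800894, 'cy': 191.4411324558361, 'k1': -0.017154407996359044, 'R': array([[-0.86254559,  0.50565645,  0.01807345],
       [ 0.26782207,  0.48657186, -0.83157631],
       [-0.42928596, -0.71243202, -0.55511637]]), 't': array([ 0.38488727, -0.12190875,  1.37892294])}
```

View pics/top0.png

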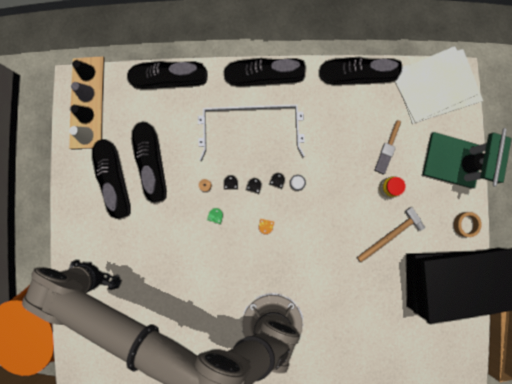

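View pics/scene0.png

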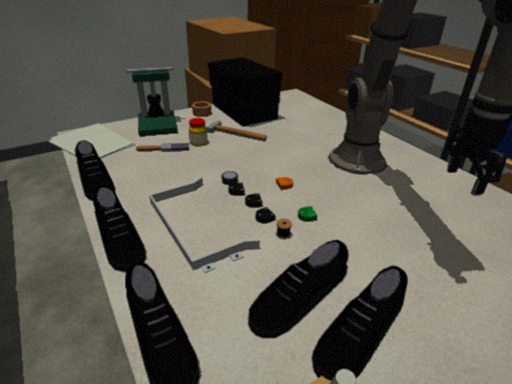

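```bash
cat >h.py <<'E'
from cell import *
import numpy as np, cv2
def cast(n,uv,z):
    c=camera_info(n);f=192/np.tan(np.radians(c['fov_y']/2))
    K=np.array([[f,0,c['cx']],[0,f,c['cy']],[0,0,1]])
    d=cv2.undistortPoints(np.array(uv,float).reshape(-1,1,2),K,np.array([c['k1'],0,0,0,0.])).reshape(-1,2)
    d=np.c_[d,np.ones(len(d))]@c['R']; o=-c['R'].T@c['t']
    return o+d*((z-o[2])/d[:,2])[:,None]
def heels(img,box):
    x0,y0,x1,y1=box
    m=(img.max(2)<60).astype(np.uint8); k=np.zeros_like(m);k[y0:y1,x0:x1]=m[y0:y1,x0:x1]
    k=cv2.morphologyEx(k,cv2.MORPH_CLOSE,np.ones((3,3)))
    n,_,st,ce=cv2.connectedComponentsWithStats(k)
    return [(st[i].tolist(),ce[i].round(1).tolist(),cast('top',[ce[i]],0.012)[0].round(4).tolist()) for i in range(1,n) if st[i][4]>40]
E
python3 - <<'E'
from h import *
im=snapshot('top')
for h in heels(im,(190,90,320,205)):print(h)
print(cast('top',[[205,109],[297,107],[202,160],[304,157]],0.03).round(3))
print('spool',cast('top',[[205,185]],.04).round(3),'tin',cast('top',[[298,183]],.024).round(3),'org',cast('top',[[266,227],[216,216]],.018).round(3))
cv2.imwrite('pics/c.png',cv2.resize(im[95:245,185:320,::-1],None,fx=4,fy=4,interpolation=cv2.INTER_CUBIC))
E
```

```text
([271, 174, 13, 13, 123], [277.4, 179.6], [0.5003, -0.0288, 0.012])
([225, 176, 12, 13, 122], [230.3, 181.9], [0.4956, 0.1344, 0.012])
([248, 179, 13, 13, 124], [254.0, 184.9], [0.4836, 0.0527, 0.012])
[[ 0.751  0.218  0.03 ]
 [ 0.751 -0.102  0.03 ]
 [ 0.572  0.23   0.03 ]
 [ 0.575 -0.121  0.03 ]]
spool [[0.485 0.219 0.04 ]] tin [[ 0.486 -0.099  0.024]] org [[0.338 0.014 0.018]
 [0.378 0.185 0.018]]
```

View pics/c.png

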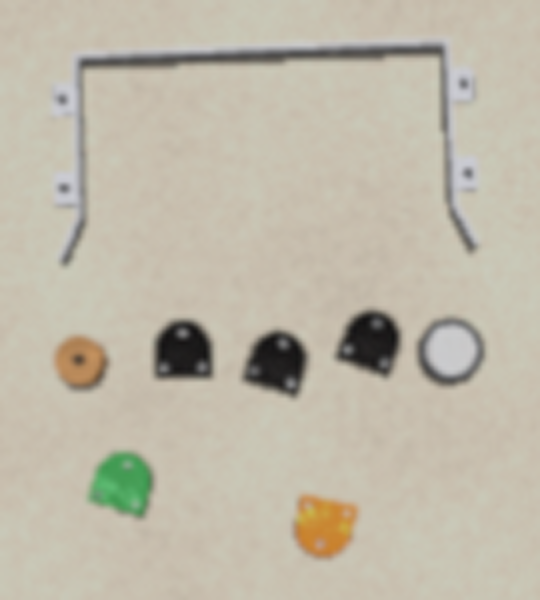

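```bash
python3 - <<'E'
from h import *
g=lambda L:[[185+(a+.5)/4-.5,95+(b+.5)/4-.5] for a,b in L]
print('back top outer',cast('top',g([(78,58),(444,42)]),.03).round(4))
print('mouth inner base',cast('top',g([(84,220),(450,204)]),.0).round(4))
print('mouth top',cast('top',g([(81,220),(452,203)]),.03).round(4))
print('wing tips top',cast('top',g([(65,264),(474,250)]),.03).round(4))
print('edges',cast('top',g([(156,377),(211,377),(244,380),(297,395),(338,355),(388,375)]),.01).round(4))
E
```

```text
back top outer [[ 0.7507  0.2212  0.03  ]
 [ 0.7576 -0.0979  0.03  ]]
mouth inner base [[ 0.6123  0.2207  0.    ]
 [ 0.6196 -0.1016  0.    ]]
mouth top [[ 0.6077  0.2196  0.03  ]
 [ 0.6157 -0.1005  0.03  ]]
wing tips top [[ 0.5698  0.2339  0.03  ]
 [ 0.5746 -0.1183  0.03  ]]
edges [[ 4.719e-01  1.582e-01  1.000e-02]
 [ 4.710e-01  1.105e-01  1.000e-02]
 [ 4.678e-01  8.190e-02  1.000e-02]
 [ 4.539e-01  3.630e-02  1.000e-02]
 [ 4.879e-01  1.000e-04  1.000e-02]
 [ 4.696e-01 -4.290e-02  1.000e-02]]
```

The crop shows the five row items at about y=350 px (crop). The fence yaw comes out at about 1.4°, with the mouth middle near (0.614, 0.06). Next I move to a point above and behind the left block.

>>> carry_out(
  claw=0.58,
  grip_force=20,
  steps=[
    {"travel":[-3.5,-2.5,1],"angular":[0,0,-2.5]},
    {"travel":[-7,-5,2],"angular":[0,0,-5]},
    {"travel":[-10.5,-7.5,3],"angular":[0,0,-7.5]},
    {"travel":[-14,-10,4],"angular":[0,0,-10]},
    {"travel":[-17.5,-12.5,5],"angular":[0,0,-12.5]},
    {"travel":[-21,-15,6],"angular":[0,0,-15]},
    {"travel":[-24.5,-17.5,8],"angular":[0,0,-18]},
    {"travel":[-28,-20,10],"angular":[0,0,-20.5]},
    {"travel":[-31.5,-22.5,12],"angular":[0,0,-23]},
    {"travel":[-34.9,-24.9,14],"angular":[0,0,-25.1]},
  ],
)

```text
time_s: 1.15
tcp_pos: [0.4413, 0.1332, 0.1016]
tcp_rot: [[-1.0, -0.025, 0.0], [-0.025, 1.0, 0.0], [-0.0, 0.0, -1.0]]
contact_force: [0.5, 0.7, 0.7]
width: 0.0177
grip_force: 0.0
```

```bash
python3 - <<'E'
from h import *
s=state();print(s['tcp_pos'],s['tcp_rot'].round(4),s['width'],s['time_s'],s['joint_pos'])
E
```

```text
[0.44126299 0.1331738  0.10161174] [[-9.997e-01 -2.490e-02  4.000e-04]
 [-2.490e-02  9.997e-01  1.000e-04]
 [-4.000e-04  1.000e-04 -1.000e+00]] 0.01772854105974677 1.15 [-30.68613736  15.49776966  13.96917066 111.82649673  -4.62098609
  53.17872922  76.9952421 ]
```

>>> carry_out(
  steps=[
    {"travel":[0,0.1,2]},
    {"travel":[0,0.1,4]},
    {"travel":[0,0.1,6]},
    {"travel":[0,0.1,7.5]},
    {"travel":[0,0.1,8.2]},
    {"travel":[0,0.1,8.5]},
    {"travel":[0,0.1,8.5]},
  ],
)

```text
invalid input
```

>>> carry_out(
  steps=[
    {"travel":[-1,0,0]},
    {"travel":[-2,0,0]},
    {"travel":[-3,0,0]},
    {"travel":[-4,0,0]},
    {"travel":[-5,0,0]},
    {"travel":[-6,0,0]},
  ],
)

```text
invalid input
```

```bash
python3 - <<'E'
from h import *
s=state();print(s['tcp_pos'],s['contact_force'])
im=snapshot('top'); w=snapshot('wrist')
cv2.imwrite('pics/d.png',np.hstack([cv2.resize(im[95:239,185:313,::-1],None,fx=2.66,fy=2.66),cv2.resize(w[:,:,::-1],(512,384))[:,:440]])if 0 else np.hstack([cv2.resize(im[95:239,185:313,::-1],(341,384)),cv2.resize(w[:,:,::-1],(455,384))[:384]]))
E
```

```text
[0.44126299 0.1331738  0.10161174] [0.48342224 0.67032551 0.73284683]
```

View pics/d.png

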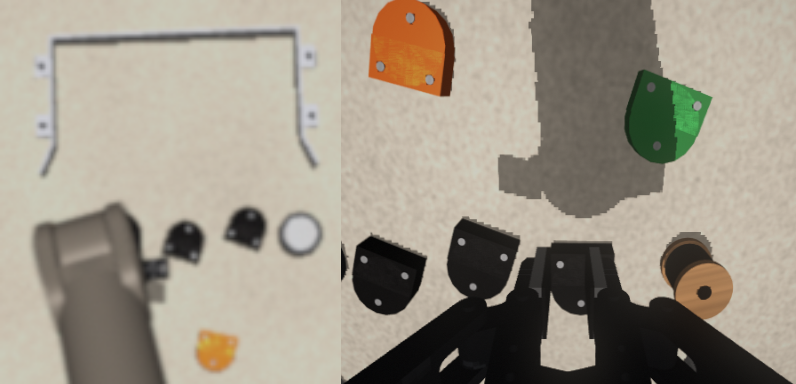

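The picture shows the fingers centred on the left block, with nothing close by them. The interface refused both moves, so each row needs "travel" and "angular" together.

>>> carry_out(
  steps=[
    {"travel":[0,0.1,2],"angular":[0,0,0]},
    {"travel":[0,0.1,4],"angular":[0,0,0]},
    {"travel":[0,0.1,6],"angular":[0,0,0]},
    {"travel":[0,0.1,7.5],"angular":[0,0,0]},
    {"travel":[0,0.1,8.2],"angular":[0,0,0]},
    {"travel":[0,0.1,8.5],"angular":[0,0,0]},
    {"travel":[0,0.1,8.5],"angular":[0,0,0]},
  ],
)

```text
time_s: 1.95
tcp_pos: [0.4407, 0.1362, 0.0174]
tcp_rot: [[-1.0, -0.024, 0.0], [-0.024, 1.0, 0.0], [-0.0, 0.0, -1.0]]
contact_force: [-0.2, -0.1, 0.1]
width: 0.0181
grip_force: 0.0
```

>>> carry_out(
  steps=[
    {"travel":[-1,0,0.1],"angular":[0,0,0]},
    {"travel":[-2,0,0.2],"angular":[0,0,0]},
    {"travel":[-3,0,0.2],"angular":[0,0,0]},
    {"travel":[-4,0,0.2],"angular":[0,0,0]},
    {"travel":[-5,0,0.2],"angular":[0,0,0]},
    {"travel":[-6,0,0.2],"angular":[0,0,0]},
    {"travel":[-7,0,0.2],"angular":[0,0,0]},
    {"travel":[-7,0,0.2],"angular":[0,0,0]},
  ],
)

```text
time_s: 2.75
tcp_pos: [0.513, 0.1374, 0.0155]
tcp_rot: [[-1.0, -0.023, 0.003], [-0.023, 1.0, 0.0], [-0.003, 0.0, -1.0]]
contact_force: [-0.6, 0.1, 0.1]
width: 0.0181
grip_force: 0.0
```

```bash
python3 - <<'E'
from h import *
s=state();print(s['tcp_pos'],s['contact_force'])
im=snapshot('scene'); w=snapshot('wrist')
cv2.imwrite('pics/e.png',np.hstack([cv2.resize(im[150:300,140:300,::-1],(410,384)),cv2.resize(w[:,:,::-1],(390,384))]))
E
```

```text
[0.51300627 0.13737473 0.01554326] [-0.56410101  0.08091836  0.14958575]
```

View pics/e.png

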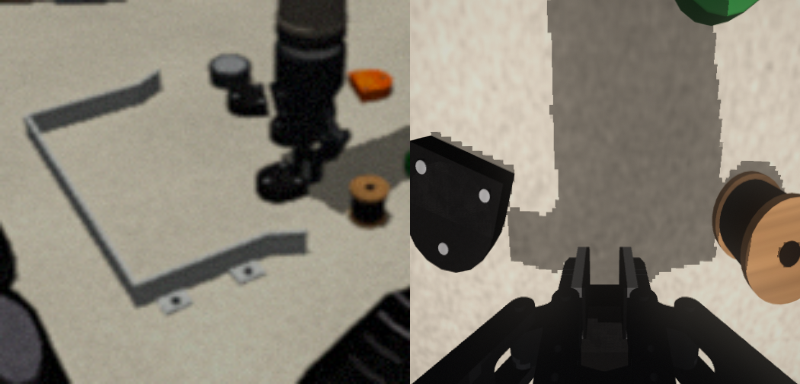

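The block stays flat and square in front of both fingers, and the spool is clear. I keep pushing.

>>> carry_out(
  steps=[
    {"travel":[-1.3,0,0],"angular":[0,0,0]},
    {"travel":[-2.6,0,0],"angular":[0,0,0]},
    {"travel":[-3.9,0,0],"angular":[0,0,0]},
    {"travel":[-5.2,0,0],"angular":[0,0,0]},
    {"travel":[-6.5,0,0],"angular":[0,0,0]},
    {"travel":[-7.8,0,0],"angular":[0,0,0]},
    {"travel":[-9.1,0,0],"angular":[0,0,0]},
    {"travel":[-10.4,0,0],"angular":[0,0,0]},
    {"travel":[-11.7,0,0],"angular":[0,0,0]},
    {"travel":[-13,0,0],"angular":[0,0,0]},
  ],
)

```text
time_s: 3.85
tcp_pos: [0.64, 0.1407, 0.015]
tcp_rot: [[-1.0, -0.024, -0.002], [-0.024, 1.0, 0.0], [0.002, 0.0, -1.0]]
contact_force: [-0.2, -0.0, 0.5]
width: 0.018
grip_force: 0.4
```

>>> carry_out(
  steps=[
    {"travel":[1,0,0],"angular":[0,0,0]},
    {"travel":[2,0,-1],"angular":[0,0,0]},
    {"travel":[3,0,-4],"angular":[0,0,0]},
    {"travel":[4,0,-8],"angular":[0,0,0]},
    {"travel":[7.5,-1.5,-8.5],"angular":[0,0,0]},
    {"travel":[11,-3,-8.5],"angular":[0,0,0]},
    {"travel":[14.5,-5,-8.5],"angular":[0,0,0]},
    {"travel":[18,-7,-8.5],"angular":[0,0,0]},
    {"travel":[21.6,-8.1,-8.5],"angular":[0,0,0]},
    {"travel":[21.6,-8.1,-8.5],"angular":[0,0,0]},
  ],
)

```text
time_s: 4.85
tcp_pos: [0.4185, 0.0524, 0.0992]
tcp_rot: [[-1.0, -0.021, -0.009], [-0.021, 1.0, -0.0], [0.009, 0.0, -1.0]]
contact_force: [1.1, -0.0, 0.2]
width: 0.0178
grip_force: 0.0
```

```bash
python3 - <<'E'
from h import *
s=state();print(s['tcp_pos'],s['tcp_rot'].round(3).tolist())
im=snapshot('scene')
cv2.imwrite('pics/f.png',cv2.resize(im[150:300,140:300,::-1],(640,600)))
for h in heels(snapshot('top'),(190,110,320,205)):print(h)
E
```

```text
[0.4185213  0.05236181 0.09924991] [[-1.0, -0.021, -0.009], [-0.021, 1.0, -0.0], [0.009, 0.0, -1.0]]
([223, 124, 12, 14, 128], [228.5, 130.3], [0.6771, 0.1382, 0.012])
([270, 174, 14, 13, 129], [277.1, 179.8], [0.4997, -0.0278, 0.012])
```

View pics/f.png

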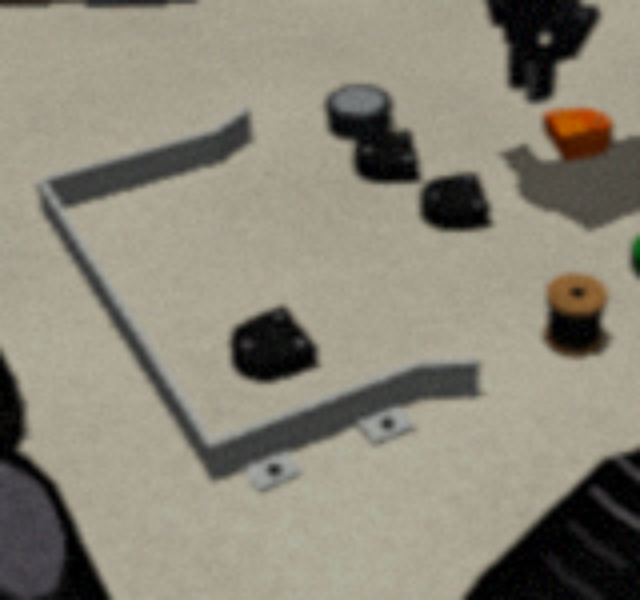

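The left block lies flat inside the fence at (0.677, 0.138), about 65 mm past the mouth. The middle block is next.

>>> carry_out(
  steps=[
    {"travel":[0,0.2,2],"angular":[0,0,0]},
    {"travel":[0,0.2,4],"angular":[0,0,0]},
    {"travel":[0,0.2,6],"angular":[0,0,0]},
    {"travel":[0,0.2,7.5],"angular":[0,0,0]},
    {"travel":[0,0.2,8.3],"angular":[0,0,0]},
    {"travel":[0,0.2,8.4],"angular":[0,0,0]},
    {"travel":[0,0.2,8.4],"angular":[0,0,0]},
  ],
)

```text
time_s: 5.65
tcp_pos: [0.4275, 0.0568, 0.0167]
tcp_rot: [[-1.0, -0.024, 0.001], [-0.024, 1.0, 0.0], [-0.001, 0.0, -1.0]]
contact_force: [-0.3, 0.7, 0.2]
width: 0.0176
grip_force: 0.0
```

>>> carry_out(
  steps=[
    {"travel":[-1,0,0.1],"angular":[0,0,0]},
    {"travel":[-2,0,0.1],"angular":[0,0,0]},
    {"travel":[-3,0,0.1],"angular":[0,0,0]},
    {"travel":[-4,0,0.1],"angular":[0,0,0]},
    {"travel":[-5,0,0.1],"angular":[0,0,0]},
    {"travel":[-6,0,0.1],"angular":[0,0,0]},
    {"travel":[-7,0,0.1],"angular":[0,0,0]},
    {"travel":[-8,0,0.1],"angular":[0,0,0]},
    {"travel":[-9,0,0.1],"angular":[0,0,0]},
    {"travel":[-10,0,0.1],"angular":[0,0,0]},
  ],
)

```text
time_s: 6.65
tcp_pos: [0.5274, 0.0589, 0.0153]
tcp_rot: [[-1.0, -0.023, 0.0], [-0.023, 1.0, 0.0], [-0.0, 0.0, -1.0]]
contact_force: [-0.2, -0.0, 0.1]
width: 0.0179
grip_force: 0.1
```

>>> carry_out(
  steps=[
    {"travel":[-1.1,0,0],"angular":[0,0,0]},
    {"travel":[-2.3,0,0],"angular":[0,0,0]},
    {"travel":[-3.4,0,0],"angular":[0,0,0]},
    {"travel":[-4.6,0,0],"angular":[0,0,0]},
    {"travel":[-5.7,0,0],"angular":[0,0,0]},
    {"travel":[-6.8,0,0],"angular":[0,0,0]},
    {"travel":[-8,0,0],"angular":[0,0,0]},
    {"travel":[-9.1,0,0],"angular":[0,0,0]},
    {"travel":[-10.2,0,0],"angular":[0,0,0]},
    {"travel":[-11.3,0,0],"angular":[0,0,0]},
  ],
)

```text
time_s: 7.65
tcp_pos: [0.6401, 0.0615, 0.0151]
tcp_rot: [[-1.0, -0.023, -0.0], [-0.023, 1.0, -0.0], [0.0, -0.0, -1.0]]
contact_force: [0.5, 0.1, -0.6]
width: 0.0179
grip_force: 0.2
```

>>> carry_out(
  steps=[
    {"travel":[1,0,0],"angular":[0,0,0]},
    {"travel":[2,0,-1],"angular":[0,0,0]},
    {"travel":[3,0,-4],"angular":[0,0,0]},
    {"travel":[4,0,-8],"angular":[0,0,0]},
    {"travel":[7.5,-1.5,-8.5],"angular":[0,0,0]},
    {"travel":[11,-3,-8.5],"angular":[0,0,0]},
    {"travel":[14.5,-5,-8.5],"angular":[0,0,0]},
    {"travel":[18,-7,-8.5],"angular":[0,0,0]},
    {"travel":[21,-8.1,-8.5],"angular":[0,0,0]},
    {"travel":[21,-8.1,-8.5],"angular":[0,0,0]},
  ],
)

```text
time_s: 8.65
tcp_pos: [0.426, -0.0264, 0.1002]
tcp_rot: [[-1.0, -0.019, -0.005], [-0.019, 1.0, 0.001], [0.005, 0.001, -1.0]]
contact_force: [0.5, 0.7, 0.2]
width: 0.018
grip_force: 0.0
```

```bash
python3 - <<'E'
from h import *
s=state();print(s['tcp_pos'],s['tcp_rot'].round(3).tolist())
for h in heels(snapshot('top'),(190,110,320,205)):print(h)
cv2.imwrite('pics/g.png',cv2.resize(snapshot('wrist')[:,:,::-1],(512,384)))
E
```

```text
[ 0.42596013 -0.02643965  0.10016695] [[-1.0, -0.019, -0.005], [-0.019, 1.0, 0.001], [0.005, 0.001, -1.0]]
([223, 124, 12, 14, 128], [228.5, 130.3], [0.6771, 0.1382, 0.012])
([244, 124, 12, 13, 131], [249.5, 130.1], [0.6758, 0.0647, 0.012])
([273, 174, 11, 6, 41], [278.6, 176.1], [0.5123, -0.0331, 0.012])
```

View pics/g.png

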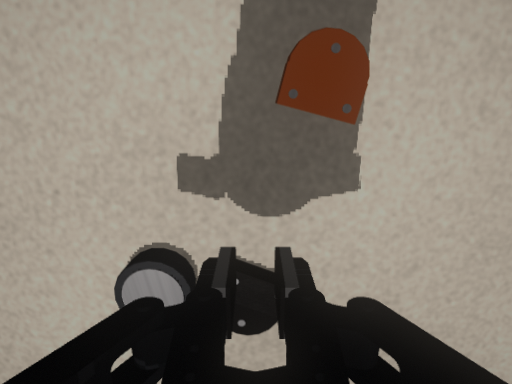

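Two blocks are now inside. The third is centred between the fingers, at (255,295) in the wrist picture, and the tin is clear on its right. Going down.

>>> carry_out(
  steps=[
    {"travel":[0,0,2],"angular":[0,0,0]},
    {"travel":[0,0,4],"angular":[0,0,0]},
    {"travel":[0,0,6],"angular":[0,0,0]},
    {"travel":[0,0,7.5],"angular":[0,0,0]},
    {"travel":[0,0,8.3],"angular":[0,0,0]},
    {"travel":[0,0,8.4],"angular":[0,0,0]},
    {"travel":[0,0,8.4],"angular":[0,0,0]},
  ],
)

```text
time_s: 9.45
tcp_pos: [0.4324, -0.0242, 0.0166]
tcp_rot: [[-1.0, -0.024, 0.001], [-0.024, 1.0, -0.0], [-0.001, -0.0, -1.0]]
contact_force: [0.5, 0.1, -0.4]
width: 0.0183
grip_force: 0.0
```

>>> carry_out(
  steps=[
    {"travel":[-1,0,0.1],"angular":[0,0,0]},
    {"travel":[-2,0,0.1],"angular":[0,0,0]},
    {"travel":[-3,0,0.1],"angular":[0,0,0]},
    {"travel":[-4,0,0.1],"angular":[0,0,0]},
    {"travel":[-5,0,0.1],"angular":[0,0,0]},
    {"travel":[-6,0,0.1],"angular":[0,0,0]},
    {"travel":[-7,0,0.1],"angular":[0,0,0]},
    {"travel":[-8,0,0.1],"angular":[0,0,0]},
    {"travel":[-9,0,0.1],"angular":[0,0,0]},
    {"travel":[-10,0,0.1],"angular":[0,0,0]},
  ],
)

```text
time_s: 10.45
tcp_pos: [0.5323, -0.022, 0.0152]
tcp_rot: [[-1.0, -0.023, 0.0], [-0.023, 1.0, 0.0], [-0.0, 0.0, -1.0]]
contact_force: [0.2, -0.6, -0.4]
width: 0.0181
grip_force: 0.1
```

>>> carry_out(
  steps=[
    {"travel":[-1.1,0,0],"angular":[0,0,0]},
    {"travel":[-2.2,0,0],"angular":[0,0,0]},
    {"travel":[-3.3,0,0],"angular":[0,0,0]},
    {"travel":[-4.4,0,0],"angular":[0,0,0]},
    {"travel":[-5.5,0,0],"angular":[0,0,0]},
    {"travel":[-6.6,0,0],"angular":[0,0,0]},
    {"travel":[-7.7,0,0],"angular":[0,0,0]},
    {"travel":[-8.8,0,0],"angular":[0,0,0]},
    {"travel":[-9.9,0,0],"angular":[0,0,0]},
    {"travel":[-11,0,0],"angular":[0,0,0]},
  ],
)

```text
time_s: 11.45
tcp_pos: [0.642, -0.0194, 0.0152]
tcp_rot: [[-1.0, -0.023, -0.0], [-0.023, 1.0, 0.0], [0.0, 0.0, -1.0]]
contact_force: [-1.3, 0.8, 0.6]
width: 0.0179
grip_force: 0.4
```

>>> carry_out(
  steps=[
    {"travel":[1,0,0],"angular":[0,0,0]},
    {"travel":[2,0,-1],"angular":[0,0,0]},
    {"travel":[3,0,-4],"angular":[0,0,0]},
    {"travel":[4,0,-8],"angular":[0,0,0]},
    {"travel":[7.5,0,-10],"angular":[0,0,0]},
    {"travel":[11,0,-11],"angular":[0,0,0]},
    {"travel":[15,0,-12],"angular":[0,0,0]},
    {"travel":[19,0,-13],"angular":[0,0,0]},
    {"travel":[22,0,-13],"angular":[0,0,0]},
    {"travel":[22,0,-13],"angular":[0,0,0]},
  ],
)

```text
time_s: 12.45
tcp_pos: [0.4167, -0.0247, 0.1456]
tcp_rot: [[-1.0, -0.023, -0.003], [-0.023, 1.0, 0.002], [0.003, 0.002, -1.0]]
contact_force: [-0.2, -0.2, 0.1]
width: 0.0178
grip_force: 0.0
```

```bash
python3 - <<'E'
from h import *
s=state();print(s['tcp_pos'],s['time_s'])
im=snapshot('top')
for h in heels(im,(190,110,320,205)):print(h)
a=im[95:245,185:320,::-1];b=snapshot('scene')[150:300,140:300,::-1]
cv2.imwrite('pics/z.png',np.hstack([cv2.resize(a,(360,400)),cv2.resize(b,(427,400))]))
E
```

```text
[ 0.41668656 -0.02472798  0.14556909] 12.45
([267, 123, 12, 13, 128], [272.6, 129.1], [0.678, -0.0164, 0.012])
([223, 124, 12, 14, 128], [228.5, 130.3], [0.6771, 0.1382, 0.012])
([244, 124, 12, 13, 131], [249.5, 130.1], [0.6758, 0.0647, 0.012])
```

View pics/z.png

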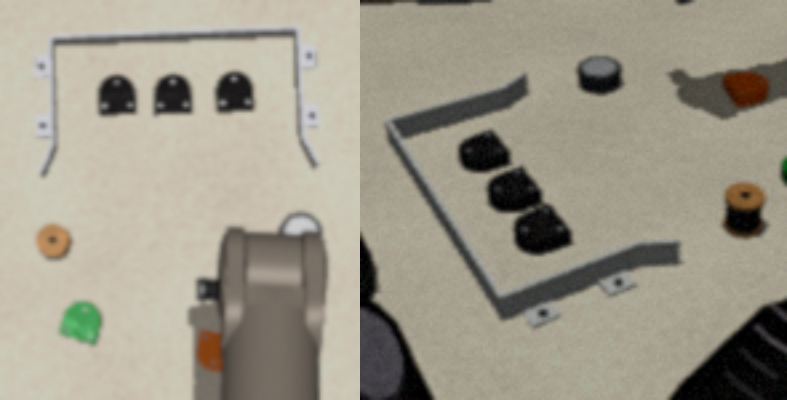

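All three blocks lie flat inside the fence, about 63 to 65 mm past the mouth. The tin and spool look to be where they started, and the arm is clear.

```bash
python3 -c "
from cell import *
print(sign_off())"
```

```text
the job is handed in; nothing more can be done
None
```

All three heel blocks lie flat inside the fence, about 63 to 65 mm past the mouth line; nothing else appears to have moved, and the job was handed in after about 12.5 s of robot time, with no verdict returned.

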